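Free the red air coupler

ROBOT

A 6-joint arm with a two-finger parallel gripper is mounted at the origin on the work surface. World frame = base frame: x ahead of the robot, y to its left, z up, the work surface at z = 0. Lengths are in mm, angles in degrees, forces in N, time in s.
With the tool pointing down it reaches from about 275 to 850 mm from the base axis. Payload 5.2 kg.
Tool frame: the origin (TCP) lies between the finger pads; the fingertips stand env.tcp_to_tips ahead of it and the grasp point (between the pads) lies 6 mm ahead of it (env.tcp_to_tips is the distance from the TCP to the fingertips, in mm); z points along the fingers, x is the direction in which the jaws open and shut, and the axes are right-handed (so a half turn about z gives the same grasp; the last joint's range is limited). The gripper opens to 85 mm and grips with 20 to 120 N. Pads are 22 mm wide; open, the fingers measure 114 mm over their backs; the gripper's body (76 mm by 85 mm) begins 54 mm behind the grasp point. The pads swing forward as they close: fully open they stand 13 mm farther back than shut.
Start: joints at [54.213, 14.817, 87.949, -0, 77.235, -11.62], TCP at [225.151, 501.809, 256.31] pointing down, gripper open.
Joint ranges: [-179.93, 179.93], [-52.35, 119.4], [10.71, 147.94], [-69.91, 249.91], [12.55, 155.21], [-178.61, 178.61]. Speed limits (degrees/s): [147.25, 147.25, 180, 180, 180, 180].

INTERFACE

Orientations are given as a 3x3 rotation matrix whose columns are the frame's x, y, z axes.
In Python, from cell import readout, cams, env gives the robot as it stands. The module is installed in compiled form; this text tells all that it offers.
- The arm moves only by the tool step_arm, never from a script. Its argument "motion" is text: rows parted by semicolons, each of 7 numbers parted by spaces: the turn, a rotation vector about the tool's x, y, z each as a share of 60 degrees, from -1 to 1, then the shift along the tool's x, y, z each as a share of 0.25 m, from -1 to 1, then the finger opening in mm, from 0 to 85.4. A call has exactly 8 rows; each row is the pose to reach, as a shift and turn from the pose measured when the call began, along the tool's axes at that moment; what a row does not reach only later rows make up. A row lasts 1/10 s, in which the tool goes at most 50 mm and 8.59 degrees, less where a joint would pass 70% of its speed; a pose out of reach is approached as far as the arm can. A call with a number of a shift or a turn outside -1 to 1 is refused whole. A call with a gripper value outside its range is refused whole. The fingers move at their own pace and stop on an object; "squeeze" is the grip in N (left out, the last holds). Time passes only in rows, so rows that repeat a pose let the fingers close, or fill a call up. It gives the time, the measured TCP pose, the force and the opening at its end, in the units of the state.
- readout.observe(): the state, without advancing time (a new reading comes with each control period).
- cams.capture(name): name is "scene" or "top" or "wrist"; returns the picture (400x640x3 uint8, blue, green, red); there is no depth.
- cams.camera_info(name): a dict with "intrinsics" (3x3 intrinsics, pixels), "extrinsics" (4x4, takes a point from camera to world coordinates). Camera axes: x right, y down, z forward; pixel columns grow to the right and rows downward; lengths in mm; the calibration is good to about 2 mm. A picture is of the moment at which its call begins: read the wrist's pose just before it. camera_info takes no time and is no camera call; for the wrist camera it gives the pose at the moment of the call.
- env.job_done(): hands the job in, once; it reports no verdict.
The state is a dict: "clock": time; "joint_positions": joint angles; "joint_velocities": joint speeds; "joint_torque": joint torques, N m; "tool_pos": TCP position; "orientation": TCP orientation; "contact_force": force on the tool from outside, world axes, zero at the start; "moment": the same for the moment, N m; "width": finger opening in mm.
Only numpy, scipy, OpenCV 4.12 (cv2) and the standard library are available. Lean on these libraries where they do the work, as an engineer would, in place of code of your own. Each camera call takes 0.05 s, during which the arm holds its last target. There are 200 camera calls.

TASK

Free the air coupler that has the red blanking plug for the airbrush: pull its spring sleeve back until the plug pops out, let go so that the sleeve snaps forward again by itself, then draw the plug out and lay it gently down flat in the white tray. Leave the coupler with the blue plug as it is, and do not disturb the ink jars or rollers.

Things in the scene. Friction and masses are not known exactly. Their poses are not given: they have to be found in the camera images.
- outlet_red: fixed aluminium air outlet whose quick coupler holds the red plug. Origin on the bench under its block's centre, z up. Block 50 deep (x), 56 wide, 94 tall, front face 25 from the origin towards -x, on a 90 square foot. The coupler sticks out level along -x of this frame, axis 70 above the bench at y 0, brass front face 108 from the origin
- sleeve_red (a joint): slide of the spring sleeve of the red plug's coupler, m: 0 = forward (home), grows as it is pulled back towards the block (+x of the outlet), stop at 0.015. Pull: about 4 N at first, 9 N fully back; a catch inside frees the plug at about 0.008. Let go, it snaps home in about 0.1 s
- sleeve_red_grip (a point): middle of the ribbed steel sleeve round the red plug's coupler, on its axis: sleeve 36 long, 30 across, with thin dark rims 33 across at both ends; when home it spans 58 to 94 from the outlet's origin. It moves with the sleeve
- plug_red: bright red plug, 85 g. Origin in the middle of its hexagonal head, 24 across the flats (at +-y), 38 long (x). Steel stem 16.8 across points to +x, its end 64 from the origin, and sits in the coupler; the head is outside. Seated, x and z match the outlet's. Locked while the sleeve is home; once freed a spring pushes it 14 out (-x) and it waits, stem still 28 deep, to be drawn out along x
- outlet_red_seat (a point): where the red plug's origin sits when it is locked in its coupler: on the coupler axis, 129 in front of the outlet's origin, 70 above the bench; does not move
- outlet_blue: fixed aluminium air outlet whose quick coupler holds the blue plug. Origin on the bench under its block's centre, z up. Block 50 deep (x), 56 wide, 94 tall, front face 25 from the origin towards -x, on a 90 square foot. The coupler sticks out level along -x of this frame, axis 70 above the bench at y 0, brass front face 108 from the origin. Bystander, leave alone
- sleeve_blue (a joint): slide of the spring sleeve of the blue plug's coupler, m: 0 = forward (home), grows as it is pulled back towards the block (+x of the outlet), stop at 0.015. Pull: about 4 N at first, 9 N fully back; a catch inside frees the plug at about 0.008. Let go, it snaps home in about 0.1 s. Bystander, leave alone
- plug_blue: blue plug, 85 g. Origin in the middle of its hexagonal head, 24 across the flats (at +-y), 38 long (x). Steel stem 16.8 across points to +x, its end 64 from the origin, and sits in the coupler; the head is outside. Seated, x and z match the outlet's. Locked while the sleeve is home; once freed a spring pushes it 14 out (-x) and it waits, stem still 28 deep, to be drawn out along x
- outlet_blue_seat (a point): where the blue plug's origin sits when locked in its coupler
- tray: fixed white open parts tray, outside 160 (x) by 120 (y), 28 tall, walls and floor 4 thick. Origin: centre of its underside, on the bench; z up
- jar_magenta: closed magenta ink jar, 54 across, 62 tall, standing; origin under its centre. Bystander, leave alone
- jar_black: closed black ink jar with white cap, same size; origin under its centre. Bystander, leave alone
- jar_blue: closed blue ink jar, same size; origin under its centre. Bystander, leave alone
- brayer_a: ink roller lying down: black roller 32 across and 70 wide at +x, red handle 25 across to -x, 176 long in all; origin on the bench at the front of the handle. Bystander, leave alone
- brayer_b: second ink roller, the same. Bystander, leave alone
Mind the look-alikes: they are no part of the job. Of the things that look like the plug_blue, the smaller one is meant. Of the things that look like the plug_red, the larger one is meant.

How it is judged:
By the outcome, as a careful person would: the job done as asked, in the order asked, and still so for the second after the job is handed in, with the robot touching nothing.
It also fails if it takes over 58 s, if anything falls off the work surface, if the arm or the gripper's body presses on something with over 40 N, if the wrist force passes 120 N, or if a joint passes its speed limit or range.

## Working session

There is one attempt and no reset: what is moved stays moved. The work goes in short steps, Python scripts to look and compute and a tool call to move; the robot and the scene stay as the last step left them, time stands still between calls to the robot, and variables do not carry over. Pictures are saved under pics/ and viewed, about 8 in all and at most 12, crops included, and the job is handed in when it is done.

Besides the shell and the picture viewer there is one more tool, called after "Request:" as a command line: name --argument value ..., lists and objects as JSON in quotes. step_arm: Moves the arm, as the interface text tells. Its arguments: {"type":"object","properties":{"motion":{"type":"string"},"squeeze":{"type":"number"}},"required":["motion"]}

```bash
mkdir -p pics; python3 - <<'E'
from cell import readout,cams,env
import cv2
s=readout.observe();print(s['clock'],s['tool_pos'],s['orientation'],s['width'],env.tcp_to_tips)
for n in('scene','top'):
    cv2.imwrite(f'pics/{n}0.png',cams.capture(n)); i=cams.camera_info(n);print(n,i['intrinsics'],i['extrinsics'])
E
```

```text
0.0 [224.86439493 501.40222448 255.46499035] [[ 4.09393956e-01  9.12357073e-01 -1.07743712e-03]
 [ 9.12355912e-01 -4.09395208e-01 -1.50121116e-03]
 [-1.81073821e-03 -3.68419353e-04 -9.99998293e-01]] 85.50946108656467 25.0
scene [[472.58837246   0.         319.22093771]
 [  0.         472.58837246 196.00905912]
 [  0.           0.           1.        ]] [[-4.58000552e-01  7.07573138e-01 -5.38122429e-01  1.23334840e+03]
 [ 8.88910139e-01  3.58666389e-01 -2.84951201e-01  3.52152275e+02]
 [-8.61738699e-03 -6.08850290e-01 -7.93238340e-01  1.17532111e+03]
 [ 0.00000000e+00  0.00000000e+00  0.00000000e+00  1.00000000e+00]]
top [[511.87126789   0.         323.81883234]
 [  0.         511.87126789 191.05708413]
 [  0.           0.           1.        ]] [[-1.92174403e-02 -9.91816411e-01  1.26217657e-01  3.38728787e+02]
 [-9.99799766e-01  1.97677470e-02  3.10878460e-03 -4.18468562e+01]
 [-5.57838229e-03 -1.26132641e-01 -9.91997701e-01  1.27206262e+03]
 [ 0.00000000e+00  0.00000000e+00  0.00000000e+00  1.00000000e+00]]
```

View pics/top0.png

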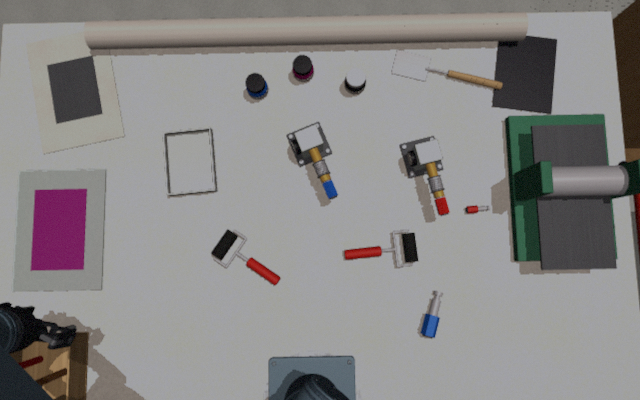

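View pics/scene0.png

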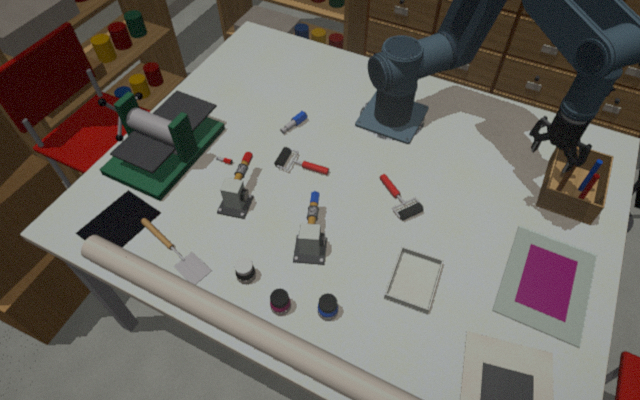

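```bash
cat > h.py <<'E'
import numpy as np,cv2
from cell import readout,cams,env
def ray(i,p):
    K,E=i['intrinsics'],i['extrinsics'];d=E[:3,:3]@np.linalg.solve(K,[p[0],p[1],1.]);return E[:3,3],d
def onz(i,p,z):
    o,d=ray(i,p);return o+d*(z-o[2])/d[2]
def proj(i,X):
    E=i['extrinsics'];c=E[:3,:3].T@(np.asarray(X,float)-E[:3,3]);q=i['intrinsics']@c;return q[:2]/q[2]
def cross(i,p,j,q):
    o,d=ray(i,p);a,b=ray(j,q);t=np.linalg.lstsq(np.c_[d,-b],a-o,rcond=None)[0]
    u,v=o+d*t[0],a+b*t[1];return (u+v)/2,np.linalg.norm(u-v)
def blobs(m,amin=30):
    n,l,s,c=cv2.connectedComponentsWithStats(m.astype('uint8'));return [(c[k].round(1),s[k,4],s[k,:4]) for k in range(1,n) if s[k,4]>amin]
def red(im):
    h=cv2.cvtColor(im,cv2.COLOR_BGR2HSV);return ((h[...,0]<8)|(h[...,0]>172))&(h[...,1]>170)&(h[...,2]>70)
E
python3 - <<'E'
from h import *
t,s=[cv2.imread(f'pics/{n}0.png') for n in('top','scene')]
it,js=cams.camera_info('top'),cams.camera_info('scene')
for im in(t,s):
    for b in blobs(red(im),20):print(b)
    print()
for p in[(165,132),(213,129),(216,192),(169,195)]:print('tray',onz(it,p,28).round())
for p in[(402,139),(438,136),(443,175),(408,178)]:print('foot',onz(it,p,5).round())
def g(im,r):
    x,y,w,h=r;return cv2.resize(im[y:y+h,x:x+w],None,fx=5,fy=5,interpolation=cv2.INTER_CUBIC)
cv2.imwrite('pics/z.png',np.hstack([g(t,(390,125,75,100)),g(s,(200,140,75,100))]))
E
```

```text
(array([638.3, 202.7]), np.int32(49), array([637, 193,   3,  23], dtype=int32))
(array([441.8, 205.7]), np.int32(149), array([436, 198,  13,  17], dtype=int32))
(array([472.3, 209. ]), np.int32(64), array([467, 206,  11,   7], dtype=int32))
(array([362.6, 252.5]), np.int32(316), array([345, 247,  36,  12], dtype=int32))
(array([262.8, 270.9]), np.int32(325), array([247, 258,  33,  27], dtype=int32))

(array([30. , 48.3]), np.int32(299), array([ 0, 22, 69, 50], dtype=int32))
(array([116. ,  26.1]), np.int32(116), array([108,  22,  17,   9], dtype=int32))
(array([335.9,  36.9]), np.int32(45), array([329,  34,  14,   7], dtype=int32))
(array([150.3,  66.5]), np.int32(109), array([143,  62,  16,  10], dtype=int32))
(array([109.3,  98.2]), np.int32(99), array([102,  93,  16,  12], dtype=int32))
(array([ 81.7, 136.2]), np.int32(3513), array([33, 95, 85, 78], dtype=int32))
(array([123.1, 130.3]), np.int32(30), array([122, 125,   5,  11], dtype=int32))
(array([247.1, 156.5]), np.int32(54), array([243, 152,   9,  10], dtype=int32))
(array([226.7, 160.5]), np.int32(21), array([224, 159,   7,   4], dtype=int32))
(array([314. , 166.6]), np.int32(87), array([303, 162,  25,  11], dtype=int32))
(array([389.2, 184.6]), np.int32(105), array([381, 175,  17,  21], dtype=int32))
(array([596.3, 176. ]), np.int32(23), array([594, 174,   6,   6], dtype=int32))
(array([629.1, 377.8]), np.int32(924), array([616, 352,  24,  48], dtype=int32))

tray [653. 355.  28.]
tray [658. 235.  28.]
tray [500. 226.  28.]
tray [495. 342.  28.]
foot [ 629. -238.    5.]
foot [ 634. -329.    5.]
foot [ 534. -337.    5.]
foot [ 529. -249.    5.]
```

View pics/z.png

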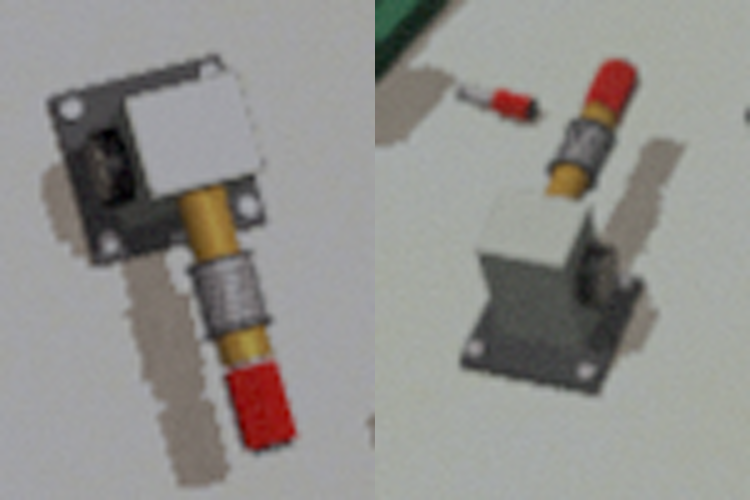

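```bash
python3 - <<'E'
from h import *
it,js=cams.camera_info('top'),cams.camera_info('scene')
T=lambda x,y:(390+x/5-.4,125+y/5-.4)
S=lambda x,y:(200+(x-375)/5-.4,140+y/5-.4)
for n,a,b in[('sleeve',(231,297),(582,145)),('headfront/brass',(246,350),(603,110)),('headcentre',(262,405),(612,88))]:
    print(n,onz(it,T(*a),72).round(1),cross(it,T(*a),js,S(*b)))
for p in[(127,97),(240,70),(264,170),(150,195)]:print('blk',onz(it,T(*p),94).round(1))
R=readout.observe()['orientation']
i=cams.camera_info('wrist');E=i['extrinsics'];p=readout.observe()['tool_pos']
print(R.T@E[:3,:3],R.T@(E[:3,3]-p),i['intrinsics'])
E
```

```text
sleeve [ 503.  -303.2   72. ] (array([ 502.82048775, -303.2494062 ,   77.96261431]), np.float64(3.002792875355203))
headfront/brass [ 477.6 -309.    72. ] (array([ 476.26361868, -306.45077963,   82.42299704]), np.float64(0.569746330818154))
headcentre [ 451.4 -315.3   72. ] (array([ 451.61845835, -315.71957147,   73.46140111]), np.float64(1.5837947100987042))
blk [ 595.6 -254.1   94. ]
blk [ 607.4 -307.6   94. ]
blk [ 559.5 -316.6   94. ]
blk [ 548.7 -262.9   94. ]
[[ 9.99997751e-01 -6.22275274e-04  2.02731009e-03]
 [ 1.41208258e-05  9.57911940e-01  2.87062213e-01]
 [-2.12061626e-03 -2.87061539e-01  9.57909795e-01]] [   0.93742794  -72.63417407 -117.60853184] [[302.93132087   0.         320.66218797]
 [  0.         302.93132087 205.74335723]
 [  0.           0.           1.        ]]
```

```bash
cat >> h.py <<'E'
def goto(P,yaw,tilt=None):
    "shares of shift and turn to reach TCP P with tool y (horizontal) heading at yaw deg, tool down"
    from scipy.spatial.transform import Rotation as Ro
    s=readout.observe();R=s['orientation'];a=np.radians(yaw)
    G=np.c_[[-np.sin(a),np.cos(a),0],[np.cos(a),np.sin(a),0],[0,0,-1]]
    print('t',round(s['clock'],2),'pos',s['tool_pos'].round(1),'w',round(s['width'],1),'F',np.round(s['contact_force'],1))
    print('turn',np.round(Ro.from_matrix(R.T@G).as_rotvec(degrees=True)/60,4),'shift',np.round(R.T@(np.array(P)-s['tool_pos'])/250,4))
E
echo ok
```

```text
ok
```

Request:
step_arm --motion "0 0 -0.1 -0.16 0.15 0.0 85; 0 0 -0.2 -0.3 0.28 0.0 85; 0 0 -0.3 -0.44 0.41 0.0 85; 0 0 -0.4 -0.58 0.54 0.0 85; 0 0 -0.5 -0.72 0.68 0.02 85; 0 0 -0.6 -0.86 0.81 0.02 85; 0 0 -0.6 -1 0.94 0.04 85; 0 0 -0.6 -1 0.94 0.04 85"

```text
clock: 0.9
tool_pos: [338.5, 172.0, 245.3]
orientation: [[-0.197, 0.98, -0.001], [0.98, 0.197, -0.004], [-0.003, -0.002, -1.0]]
contact_force: [0.1, 0.7, -0.1]
width: 85.1
```

```bash
python3 -c "
from h import *
goto([490,-306,220],12)"
```

```text
t 0.9 pos [338.5 172.  245.3] w 85.1 F [ 0.1  0.7 -0.1]
turn [-0.0019  0.0033 -0.0108] shift [-1.9935  0.2181  0.1077]
```

Request:
step_arm --motion "0 0 0 -0.15 0.02 0.0 85; 0 0 0 -0.3 0.04 0.0 85; 0 0 0 -0.45 0.06 0.02 85; 0 0 0 -0.6 0.08 0.03 85; 0 0 0 -0.75 0.1 0.04 85; 0 0 0 -0.9 0.11 0.05 85; 0 0 0 -1 0.11 0.05 85; 0 0 0 -1 0.11 0.05 85"

```text
clock: 1.7
tool_pos: [415.5, -69.7, 233.3]
orientation: [[-0.194, 0.981, -0.001], [0.981, 0.194, -0.004], [-0.004, -0.002, -1.0]]
contact_force: [-0.4, 0.4, 0.4]
width: 85.1
```

Request:
step_arm --motion "0 0 -0.01 -0.15 0.02 0.0 85; 0 0 -0.01 -0.3 0.04 0.01 85; 0 0 -0.01 -0.45 0.06 0.02 85; 0 0 -0.01 -0.6 0.08 0.03 85; 0 0 -0.01 -0.75 0.1 0.04 85; 0 0 -0.01 -0.9 0.11 0.05 85; 0 0 -0.01 -1 0.11 0.06 85; 0 0 -0.01 -1 0.11 0.06 85"

```text
clock: 2.5
tool_pos: [491.8, -310.9, 218.1]
orientation: [[-0.202, 0.979, -0.002], [0.979, 0.202, -0.004], [-0.003, -0.003, -1.0]]
contact_force: [-0.4, -0.4, -0.7]
width: 84.8
```

```bash
python3 -c "
from h import *
goto([503,-303,64],12)
im=cams.capture('wrist');cv2.imwrite('pics/w1.png',im)
i=cams.camera_info('wrist');np.save('w1.npy',i,allow_pickle=True)
for X in [(503,-303,70),(451,-315,70)]: print(proj(i,X))
for b in blobs(red(im),100):print(b)
"
```

```text
t 2.5 pos [ 491.8 -310.9  218.1] w 84.8 F [-0.4 -0.4 -0.7]
turn [-0.0027  0.003  -0.0053] shift [0.024  0.0522 0.6161]
[323.86537704 211.20846667]
[322.68852298 152.8260208 ]
(array([534.5,  82.5]), np.int32(2200), array([488,  65,  95,  34], dtype=int32))
(array([327.6, 153.3]), np.int32(285), array([314, 135,  25,  34], dtype=int32))
```

View pics/w1.png

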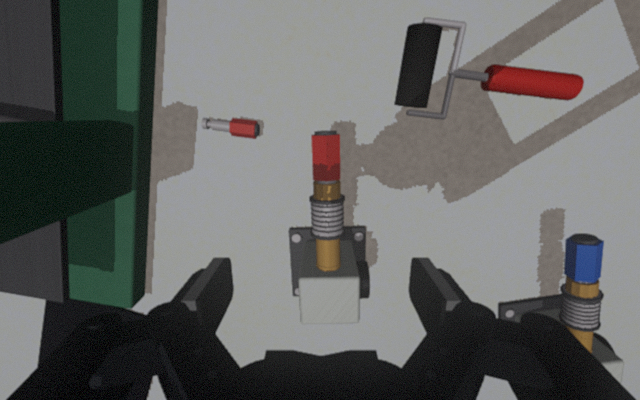

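```bash
python3 - <<'E'
from h import *
i=np.load('w1.npy',allow_pickle=True).item();im=cv2.imread('pics/w1.png')
h=cv2.cvtColor(im,cv2.COLOR_BGR2HSV)
m=((h[...,0]<8)|(h[...,0]>172))&(h[...,1]>120)
print([b for b in blobs(m,100) if 280<b[0][0]<360])
g=im[195:240,300:356].max(2)
# edges per row
for y in (140,150,160,170,188,215,245,255,265): 
    r=cv2.GaussianBlur(im[y:y+1].astype(float).sum(2),(3,1),0)[0]; d=np.abs(np.diff(r))[300:356]; k=np.where(d>50)[0]+300; print(y,k)
for n,p,z in[('sleeve',(327,215),72),('head',(326,156),72),('sleeve axis',(327,215),70),('head a',(326,156),70),('blkL',(300,279),94),('blkR',(358,277),94)]:print(n,onz(i,p,z).round(1))
E
```

```text
[(array([326. , 156.9]), np.int32(1207), array([312, 135,  28,  46], dtype=int32))]
140 [310 311 312]
150 [311 312 339]
160 [311 312]
170 [311 312 313 339]
188 [312 313 339 340]
215 [310 311 343]
245 []
255 []
265 []
sleeve [ 505.4 -299.6   72. ]
head [ 452.9 -311.7   72. ]
sleeve axis [ 506.  -299.4   70. ]
head a [ 453.1 -311.6   70. ]
blkL [ 562.5 -312.6   94. ]
blkR [ 549.9 -262.1   94. ]
```

```bash
python3 -c "
from h import *
goto([505,-300,130],13.3)"
```

```text
t 2.55 pos [ 491.3 -309.2  218.2] w 85.0 F [0.  1.2 0.2]
turn [-0.0029  0.0017 -0.0263] shift [0.0254 0.062  0.3527]
```

Request:
step_arm --motion "0 0 -0.026 0.02 0.04 0.07 70; 0 0 -0.026 0.025 0.062 0.14 70; 0 0 -0.026 0.025 0.062 0.21 60; 0 0 -0.026 0.025 0.062 0.28 60; 0 0 -0.026 0.025 0.062 0.35 60; 0 0 -0.026 0.025 0.062 0.35 60; 0 0 -0.026 0.025 0.062 0.35 60; 0 0 -0.026 0.025 0.062 0.35 60"

```text
clock: 3.35
tool_pos: [505.7, -299.6, 132.0]
orientation: [[-0.231, 0.973, -0.001], [0.973, 0.23, -0.003], [-0.003, -0.002, -1.0]]
contact_force: [-0.8, -0.2, -0.1]
width: 60.0
```

```bash
python3 - <<'E'
from h import *
goto([505,-300,76],13.3)
i=cams.camera_info('wrist');im=cams.capture('wrist');np.save('w2.npy',i,allow_pickle=True);cv2.imwrite('pics/w2.png',im)
h=cv2.cvtColor(im,cv2.COLOR_BGR2HSV)
m=((h[...,0]<8)|(h[...,0]>172))&(h[...,1]>120)
print(blobs(m,300)); print(proj(i,(505,-300,70)))
E
```

```text
t 3.35 pos [ 505.7 -299.6  132. ] w 60.0 F [-0.8 -0.2 -0.1]
turn [-0.0018  0.0028  0.0004] shift [-2.000e-04 -2.800e-03  2.238e-01]
[(array([591.8,  51.7]), np.int32(3811), array([536,  26, 104,  53], dtype=int32)), (array([202.8, 106.1]), np.int32(811), array([185,  93,  38,  28], dtype=int32)), (array([316.2, 148. ]), np.int32(2877), array([295, 114,  43,  71], dtype=int32))]
[319.44114307 231.96328478]
```

View pics/w2.png

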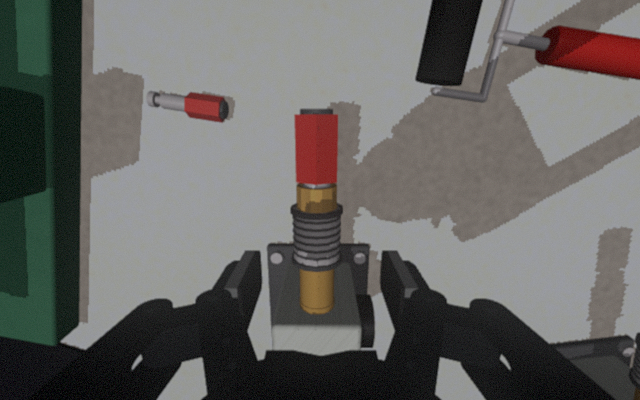

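Request:
step_arm --motion "0 0 0 -0.0045 0.005 0.04 60; 0 0 0 -0.0045 0.005 0.08 60; 0 0 0 -0.0045 0.005 0.12 60; 0 0 0 -0.0045 0.005 0.16 60; 0 0 0 -0.0045 0.005 0.2 60; 0 0 0 -0.0045 0.005 0.224 60; 0 0 0 -0.0045 0.005 0.224 60; 0 0 0 -0.0045 0.005 0.224 60"

```text
clock: 4.2
tool_pos: [507.2, -301.0, 75.9]
orientation: [[-0.23, 0.973, -0.001], [0.973, 0.23, -0.004], [-0.003, -0.002, -1.0]]
contact_force: [0.8, -0.6, 0.4]
width: 59.5
```

Request:
step_arm --motion "0 0 0 0 0 0 45; 0 0 0 0 0 0 38; 0 0 0 0 0 0 32; 0 0 0 0 0 0 20; 0 0 0 0 0 0 20; 0 0 0 0 0 0 20; 0 0 0 0 0 0 20; 0 0 0 0 0 0 20" --squeeze 45

```text
clock: 5.0
tool_pos: [507.6, -302.0, 76.7]
orientation: [[-0.23, 0.973, 0.0], [0.973, 0.23, -0.005], [-0.005, -0.001, -1.0]]
contact_force: [-0.4, -5.0, 6.2]
width: 29.1
```

Request:
step_arm --motion "0 0 0 0 0.008 0 20; 0 0 0 0 0.016 0 20; 0 0 0 0 0.024 0 20; 0 0 0 0 0.032 0 20; 0 0 0 0 0.04 0 20; 0 0 0 0 0.047 0 20; 0 0 0 0 0.052 0 20; 0 0 0 0 0.052 0 20"

```text
clock: 5.8
tool_pos: [518.8, -299.4, 76.7]
orientation: [[-0.23, 0.973, -0.003], [0.973, 0.23, -0.006], [-0.005, -0.004, -1.0]]
contact_force: [-6.7, -4.5, 6.8]
width: 28.8
```

```bash
python3 - <<'E'
from h import *
goto([507.6,-302,76.7],13.3)
im=cams.capture('wrist');cv2.imwrite('pics/w3.png',im)
h=cv2.cvtColor(im,cv2.COLOR_BGR2HSV)
m=((h[...,0]<8)|(h[...,0]>172))&(h[...,1]>120)
print(blobs(m,300))
E
```

```text
t 5.8 pos [ 518.8 -299.4   76.7] w 28.8 F [-6.7 -4.5  6.8]
turn [-0.0038  0.0047  0.0004] shift [ 0.0002 -0.0459  0.0002]
[(array([627.2,  11.2]), np.int32(535), array([613,   0,  27,  24], dtype=int32)), (array([321. ,  86.5]), np.int32(7091), array([289,  29,  65, 115], dtype=int32)), (array([168.2,  79.9]), np.int32(1525), array([143,  62,  55,  39], dtype=int32))]
```

View pics/w3.png

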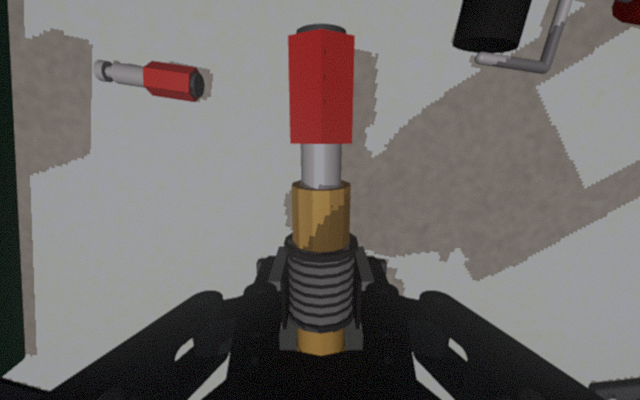

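Request:
step_arm --motion "0 0 0 0 0 0 60; 0 0 0 0 0 0 60; 0 0 0 0 0 0 60; 0 0 0 0 0 0 60; 0 0 0 0 0 0 60; 0 0 0 0 0 0 60; 0 0 0 0 0 0 60; 0 0 0 0 0 0 60"

```text
clock: 6.65
tool_pos: [518.7, -299.4, 76.7]
orientation: [[-0.23, 0.973, -0.003], [0.973, 0.23, -0.006], [-0.005, -0.004, -1.0]]
contact_force: [-0.4, -0.6, -0.7]
width: 59.9
```

```bash
python3 - <<'E'
from h import *
goto([507.6,-302,76.7],13.3)
i=cams.camera_info('wrist');im=cams.capture('wrist');cv2.imwrite('pics/w4.png',im)
h=cv2.cvtColor(im,cv2.COLOR_BGR2HSV)
m=((h[...,0]<8)|(h[...,0]>172))&(h[...,1]>120)
print(blobs(m,300))
for z in(70,80):print(onz(i,(321,86.5),z))
E
```

```text
t 6.65 pos [ 518.7 -299.4   76.7] w 59.9 F [-0.4 -0.6 -0.7]
turn [-0.0038  0.0046  0.0003] shift [ 0.0002 -0.0457  0.0001]
[(array([627.2,  11.2]), np.int32(535), array([613,   0,  27,  24], dtype=int32)), (array([320.9,  86.6]), np.int32(7091), array([288,  29,  66, 115], dtype=int32)), (array([168.1,  79.9]), np.int32(1517), array([143,  62,  54,  39], dtype=int32))]
[ 438.28778479 -317.71521707   70.        ]
[ 439.12644465 -317.4991559    80.        ]
```

View pics/w4.png

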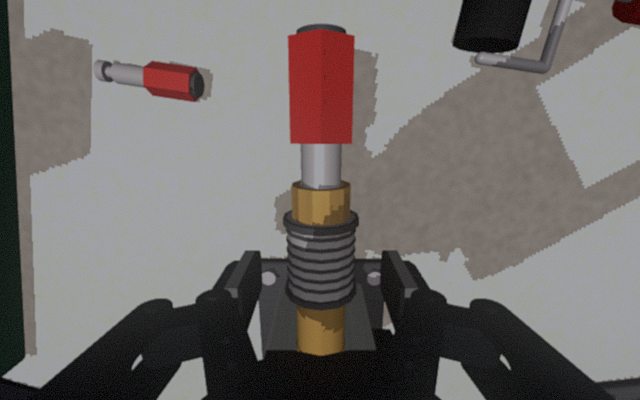

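Request:
step_arm --motion "0 0 0 0 -0.05 -0.02 60; 0 0 0 0 -0.1 -0.038 60; 0 0 0 0 -0.15 -0.038 60; 0 0 0 0.001 -0.2 -0.038 60; 0 0 0 0.001 -0.25 -0.038 60; 0 0 0 0.001 -0.3 -0.038 60; 0 0 0 0.001 -0.32 -0.038 60; 0 0 0 0.001 -0.32 -0.038 60"

```text
clock: 7.5
tool_pos: [440.0, -317.8, 86.5]
orientation: [[-0.229, 0.973, -0.003], [0.973, 0.229, -0.005], [-0.005, -0.004, -1.0]]
contact_force: [0.3, -0.0, 0.1]
width: 59.8
```

Request:
step_arm --motion "0 0 0 0 0 0 45; 0 0 0 0 0 0 36; 0 0 0 0 0 0 28; 0 0 0 0 0 0 15; 0 0 0 0 0 0 15; 0 0 0 0 0 0 15; 0 0 0 0 0 0 15; 0 0 0 0 0 0 15" --squeeze 35

```text
clock: 8.3
tool_pos: [440.2, -317.8, 86.6]
orientation: [[-0.229, 0.973, -0.003], [0.973, 0.229, -0.006], [-0.005, -0.004, -1.0]]
contact_force: [0.5, 0.1, 1.0]
width: 22.8
```

Request:
step_arm --motion "0 0 0 0 -0.03 0 15; 0 0 0 0 -0.06 0 15; 0 0 0 0 -0.09 0 15; 0 0 0 0 -0.12 0 15; 0 0 0 0 -0.16 0 15; 0 0 0 0 -0.2 0 15; 0 0 0 0 -0.22 0 15; 0 0 0 0 -0.22 0 15"

```text
clock: 9.1
tool_pos: [385.8, -330.7, 86.8]
orientation: [[-0.228, 0.974, -0.003], [0.974, 0.228, -0.005], [-0.005, -0.004, -1.0]]
contact_force: [0.1, 0.5, -1.1]
width: 23.0
```

```bash
python3 - <<'E'
from h import *
im=cams.capture('wrist');cv2.imwrite('pics/w5.png',im)
t=cv2.imread('pics/top0.png');it=cams.camera_info('top')
c=t[120:205,155:225];cv2.imwrite('pics/t5.png',np.hstack([cv2.resize(im,None,fx=.5,fy=.5),cv2.resize(c,None,fx=200/85,fy=200/85)]))
# refine tray corners (z=28 rim)
P=np.array([onz(it,p,28)[:2] for p in[(165,132),(213,129),(216,192),(169,195)]])
print(P.round(),P.mean(0))
goto([float(P.mean(0)[0])-20,float(P.mean(0)[1]),170],3)
E
```

```text
[[653. 355.]
 [658. 235.]
 [500. 226.]
 [495. 342.]] [576.57731154 289.51348034]
t 9.15 pos [ 386.3 -330.6   86.9] w 23.0 F [ 0.4  0.4 -1.2]
turn [-0.0031  0.0049  0.17  ] shift [ 2.2579  1.2281 -0.3481]
```

View pics/t5.png

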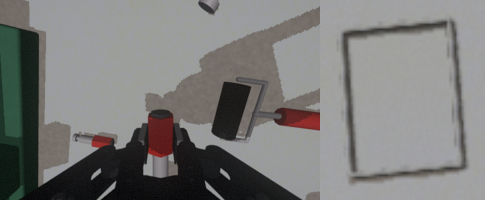

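Request:
step_arm --motion "0 0 0 0 0 -0.15 15; 0 0 0 0 0 -0.3 15; 0 0 0 0.08 0.04 -0.43 15; 0 0 0 0.23 0.12 -0.45 15; 0 0 0 0.38 0.2 -0.45 15; 0 0 0 0.54 0.28 -0.45 15; 0 0 0 0.7 0.37 -0.45 15; 0 0 0 0.82 0.44 -0.45 15"

```text
clock: 9.95
tool_pos: [447.2, -102.6, 198.2]
orientation: [[-0.229, 0.973, -0.002], [0.973, 0.229, -0.005], [-0.005, -0.003, -1.0]]
contact_force: [0.2, -0.6, -0.8]
width: 22.9
```

Request:
step_arm --motion "0 0 0 0.16 0.08 0 15; 0 0 0 0.32 0.17 0 15; 0 0 0 0.48 0.25 0 15; 0 0 0 0.64 0.33 0 15; 0 0 0 0.78 0.42 0 15; 0 0 0 0.9 0.48 0 15; 0 0 0 0.95 0.5 0 15; 0 0 0 0.95 0.5 0 15"

```text
clock: 10.75
tool_pos: [514.3, 159.0, 196.4]
orientation: [[-0.232, 0.973, -0.002], [0.973, 0.232, -0.005], [-0.004, -0.003, -1.0]]
contact_force: [-0.8, -0.5, -1.5]
width: 23.0
```

```bash
python3 -c "
from h import *
goto([554,289.5,130],4)"
```

```text
t 10.75 pos [514.3 159.  196.4] w 23.0 F [-0.8 -0.5 -1.5]
turn [-0.0028  0.0045  0.1574] shift [0.4721 0.2766 0.2628]
```

Request:
step_arm --motion "0 0 0.03 0.12 0.07 0 15; 0 0 0.06 0.24 0.14 0 15; 0 0 0.1 0.36 0.21 0 15; 0 0 0.13 0.44 0.26 0 15; 0 0 0.157 0.472 0.277 0 15; 0 0 0.157 0.472 0.277 0.1 15; 0 0 0.157 0.472 0.277 0.18 15; 0 0 0.157 0.472 0.277 0.18 15"

```text
clock: 11.55
tool_pos: [552.3, 287.4, 147.5]
orientation: [[-0.069, 0.998, -0.009], [0.998, 0.069, -0.008], [-0.007, -0.009, -1.0]]
contact_force: [-0.4, -0.9, -1.0]
width: 22.9
```

```bash
python3 - <<'E'
from h import *
goto([554,289.5,34],4)
i=cams.camera_info('wrist');a=cams.capture('wrist');b=cams.capture('scene')
p=np.array([576.6,289.5]);
for dx in(-80,80):
  for dy in(-60,60):
    c=np.radians(4);q=p+[dx*np.cos(c)-dy*np.sin(c),dx*np.sin(c)+dy*np.cos(c)]
    u=proj(i,[*q,28]);v=proj(cams.camera_info('scene'),[*q,28])
    cv2.circle(a,tuple(int(k) for k in u),3,(0,255,0),-1);cv2.circle(b,tuple(int(k) for k in v),2,(0,255,0),-1)
s=cv2.resize(b[200:330,350:480],(400,400),interpolation=cv2.INTER_CUBIC)
cv2.imwrite('pics/p6.png',np.hstack([a[:,140:540],s]))
E
```

```text
t 11.55 pos [552.3 287.4 147.5] w 22.9 F [-0.4 -0.9 -1. ]
turn [-0.0087  0.0067 -0.0007] shift [0.0113 0.0114 0.4539]
```

View pics/p6.png

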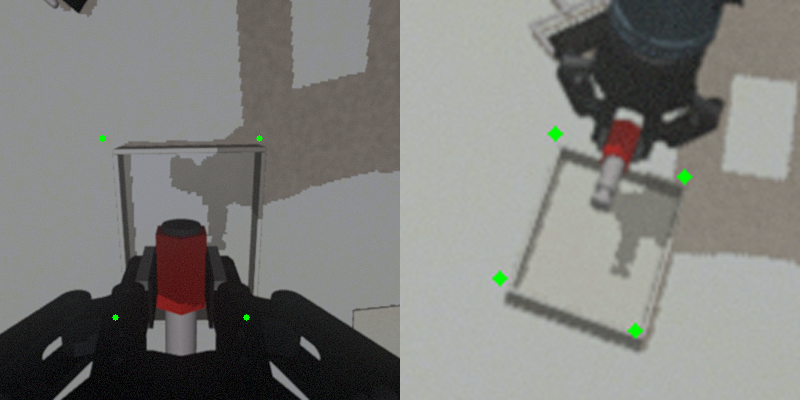

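```bash
python3 - <<'E'
from h import *
i=cams.camera_info('wrist');j=cams.camera_info('scene')
for p in[(113+140,148),(266+140,145)]:print('near',onz(i,p,28).round(1))
for p in[(562,150),(685,187),(643,346),(508,294)]:print('scene',onz(j,(350+(p[0]-400)/400*130,200+p[1]/400*130),28).round(1))
E
```

```text
near [510.4 232.4  28. ]
near [499.8 351.8  28. ]
scene [515.2 235.1  28. ]
scene [501.4 347.3  28. ]
scene [662.7 364.1  28. ]
scene [670.1 245.8  28. ]
```

```bash
python3 -c "
from h import *
goto([563,296.5,40],5)"
```

```text
t 11.65 pos [554.3 288.3 150.8] w 23.0 F [-0.1  0.2 -0.6]
turn [-0.0033  0.0052 -0.0174] shift [0.0327 0.0385 0.4429]
```

Request:
step_arm --motion "-0.003 0.005 -0.017 0.02 0.03 0.06 15; -0.003 0.005 -0.017 0.033 0.038 0.14 15; -0.003 0.005 -0.017 0.033 0.038 0.22 15; -0.003 0.005 -0.017 0.033 0.038 0.3 15; -0.003 0.005 -0.017 0.033 0.038 0.37 15; -0.003 0.005 -0.017 0.033 0.038 0.42 15; -0.003 0.005 -0.017 0.033 0.038 0.44 15; -0.003 0.005 -0.017 0.033 0.038 0.44 15"

```text
clock: 12.45
tool_pos: [562.9, 296.5, 40.2]
orientation: [[-0.087, 0.996, -0.001], [0.996, 0.087, -0.0], [-0.0, -0.001, -1.0]]
contact_force: [0.3, 0.2, -1.4]
width: 22.7
```

Request:
step_arm --motion "0 0 0 0 0 0.003 15; 0 0 0 0 0 0.006 15; 0 0 0 0 0 0.009 15; 0 0 0 0 0 0.012 15; 0 0 0 0 0 0.014 15; 0 0 0 0 0 0.016 15; 0 0 0 0 0 0.016 15; 0 0 0 0 0 0.016 15"

```text
clock: 13.25
tool_pos: [563.5, 296.6, 37.6]
orientation: [[-0.087, 0.996, 0.001], [0.996, 0.087, 0.0], [0.0, 0.001, -1.0]]
contact_force: [-0.6, -0.6, 6.5]
width: 22.6
```

Request:
step_arm --motion "0 0 0 0 0 0 23; 0 0 0 0 0 0 24; 0 0 0 0 0 0 25; 0 0 0 0 0 0 27; 0 0 0 0 0 0 30; 0 0 0 0 0 0 36; 0 0 0 0 0 0 45; 0 0 0 0 0 0 50"

```text
clock: 14.05
tool_pos: [563.5, 296.6, 37.5]
orientation: [[-0.087, 0.996, 0.001], [0.996, 0.087, 0.0], [0.0, 0.001, -1.0]]
contact_force: [-0.2, 0.5, -0.9]
width: 49.8
```

Request:
step_arm --motion "0 0 0 0 0 -0.02 50; 0 0 0 0 0 -0.06 50; 0 0 0 0 0 -0.12 50; 0 0 0 0 0 -0.2 50; 0 0 0 0 0 -0.32 50; 0 0 0 0 0 -0.44 50; 0 0 0 0 0 -0.56 50; 0 0 0 0 0 -0.6 50"

```text
clock: 14.85
tool_pos: [565.2, 297.3, 193.0]
orientation: [[-0.087, 0.996, 0.008], [0.996, 0.087, 0.003], [0.002, 0.009, -1.0]]
contact_force: [0.6, -0.6, 1.3]
width: 49.7
```

Request:
step_arm --motion "0 0 0 0 -0.15 0 50; 0 0 0 0 -0.3 0 50; 0 0 0 0 -0.45 0 50; 0 0 0 0 -0.6 0 50; 0 0 0 0 -0.6 0 50; 0 0 0 0 -0.6 0 50; 0 0 0 0 -0.6 0 50; 0 0 0 0 -0.6 0 50"

```text
clock: 15.65
tool_pos: [417.1, 284.4, 191.9]
orientation: [[-0.086, 0.996, 0.009], [0.996, 0.086, 0.003], [0.002, 0.009, -1.0]]
contact_force: [-0.2, 0.2, -0.3]
width: 50.0
```

```bash
python3 - <<'E'
from h import *
s=readout.observe();print(s['clock'],s['tool_pos'],s['contact_force'])
a=cams.capture('top');b=cams.capture('scene')
cv2.imwrite('pics/end.png',np.vstack([a[50:300,150:490],b[100:350,200:540]])if 0 else np.hstack([cv2.resize(a[60:290,150:480],(400,279)),cv2.resize(b[100:330,200:530],(400,279))]))
t=cv2.imread('pics/top0.png');d=cv2.absdiff(a,t).max(2)>45;print(blobs(d,15))
E
```

```text
15.65 [417.08212426 284.36440891 191.9129518 ] [-0.1907321   0.21607015 -0.29358886]
[(array([188.9, 167.6]), np.int32(212), array([183, 150,  12,  29], dtype=int32)), (array([108.8, 297.2]), np.int32(26252), array([  0, 166, 196, 234], dtype=int32)), (array([441.5, 206. ]), np.int32(213), array([434, 197,  16,  19], dtype=int32)), (array([428.4, 212.8]), np.int32(173), array([422, 204,  14,  18], dtype=int32)), (array([179.9, 246.2]), np.int32(19), array([177, 244,   8,   7], dtype=int32)), (array([124.8, 256.3]), np.int32(33), array([121, 251,   9,  13], dtype=int32)), (array([116.9, 262.5]), np.int32(22), array([114, 258,   6,  10], dtype=int32)), (array([ 85.3, 334.7]), np.int32(21), array([ 82, 333,   6,   6], dtype=int32)), (array([188.6, 358.4]), np.int32(17), array([187, 354,   5,  10], dtype=int32)), (array([ 10.8, 359.7]), np.int32(16), array([  8, 356,   6,   7], dtype=int32)), (array([291.6, 376.6]), np.int32(136), array([281, 370,  24,  16], dtype=int32)), (array([ 56.2, 387.9]), np.int32(261), array([ 43, 379,  23,  19], dtype=int32)), (array([  7.9, 387.7]), np.int32(36), array([  4, 380,   8,  14], dtype=int32)), (array([193.6, 390.9]), np.int32(32), array([191, 383,   7,  14], dtype=int32)), (array([ 36.7, 395.2]), np.int32(248), array([ 18, 387,  35,  13], dtype=int32)), (array([339.3, 388.7]), np.int32(18), array([336, 387,   7,   6], dtype=int32)), (array([  4.1, 397.7]), np.int32(29), array([  0, 395,   9,   5], dtype=int32))]
```

View pics/end.png

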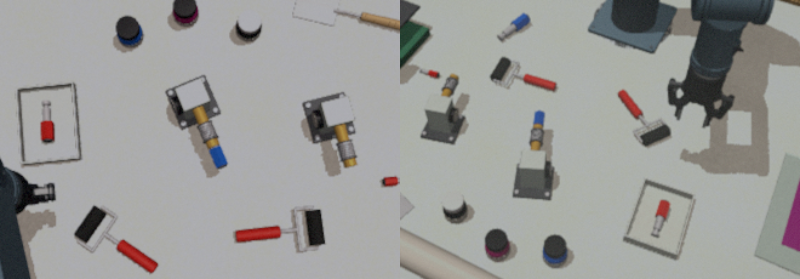

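```bash
python3 -c "
from cell import env
print(env.job_done())"
```

```text
the job is handed in; nothing more can be done
None
```

The red plug is out of its coupler and lying flat in the white tray, and I handed the job in at about 15.8 s of the 58 s allowed.

- **Sleeve:** I gripped the sleeve and pulled it back about 11.5 mm. The wrist picture showed the plug popped out with its stem visible. I then opened the fingers, and the next picture showed the sleeve back at its front position.
- **Plug:** I drew the plug straight out and set it down in the tray. It touched the floor at about 6.5 N, and I opened the fingers slowly before lifting away.
- **Last checks:** The final top and scene pictures show the plug lying inside the tray walls. Compared with the first top picture, only the tray, the red coupler, and the arm with its shadow had changed. The jars, rollers and blue coupler had not moved, and the gripper was clear with about 0 N on it.
- **What disagreed:** My first estimate of the tray position from the top camera was about 1 cm off from the wrist and scene cameras, so I corrected it before lowering. The plug also touched the tray floor 2–3 mm higher than I had calculated.

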